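# Let the thick stoppers out of their dispenser on the cellar packing bench

## Robot

A 7-joint arm with a two-finger parallel gripper is mounted at the origin on the work surface. World frame = base frame: x ahead of the robot, y to its left, z up, the work surface at z = 0. Lengths are in m, angles in rad, forces in N, time in s.
With the tool pointing down it reaches from about 0.425 to 0.925 m from the base axis. Payload 6.8 kg.
Tool frame: the origin (TCP) lies midway between the tips of the shut fingers; the grasp point (between the pads) lies 19 mm behind it; z points along the fingers, y is the direction in which the jaws open and shut (so a half turn about z gives the same grasp; the last joint's range is limited). The gripper opens to 85 mm and grips with 20 to 120 N. Pads are 22 mm wide; open, the fingers measure 114 mm over their backs; the gripper's body (76 mm by 85 mm) begins 54 mm behind the grasp point. The pads swing forward as they close: fully open they stand 13 mm farther back than shut.
Start: joints at [1.211, 0.477, 0.022, 1.555, -0.011, 1.109, -0.083], TCP at [0.168, -0.654, 0.231] pointing down, gripper open.
Joint ranges: [-2.96, 2.96], [-0.34, 2.1], [-1.41, 1.46], [0.24, 2.44], [-1.37, 4.51], [0.17, 1.92], [-2.96, 2.96]. Speed limits (rad/s): [2.39, 2.39, 3.14, 3.14, 3.14, 3.14, 3.14].

## Interface

Orientations are given as a rotation vector (axis times angle).
In Python, from bench import r, imaging gives the robot as it stands.
- The arm moves only by the tool jog_arm, never from a script. Its argument "rows" is a list of rows, each an object with "delta_rot": the turn, a rotation vector about the tool's x, y, z in degrees, a list of three; "xyz": the shift along the tool's x, y, z in cm, a list of three; "fingers": the closure, from 0 (fully open) to 1 (shut). A call has exactly 5 rows; each row is the pose to reach, as a shift and turn from the pose measured when the call began, along the tool's axes at that moment; what a row does not reach only later rows make up. A row lasts 1/12 s, in which the tool goes at most 41.7 mm and 7.16 degrees, less where a joint would pass 70% of its speed; a pose out of reach is approached as far as the arm can. A call with a gripper value outside its range is refused whole. The fingers move at their own pace and stop on an object; "grip_force" is the grip in N (left out, the last holds). Time passes only in rows, so rows that repeat a pose let the fingers close, or fill a call up. It gives the time, the measured TCP pose, the force and the opening at its end, in the units of the state.
- r.get_obs(): the state, without advancing time (a new reading comes with each control period).
- imaging.grab_frame(name): name is "scene" or "top" or "wrist"; returns the picture (420x560x3 uint8, blue, green, red); there is no depth.
- imaging.camera_info(name): a dict with "camera_matrix" (3x3 intrinsics, pixels), "k1" (the pictures are not rectified: a ray, as slopes to the right and down, at radius r is drawn at 1 + k1 r^2 times it, then the intrinsics apply), "xyz" and "attitude" of the camera in the world. Camera axes: x right, y down, z forward; pixel columns grow to the right and rows downward; lengths in m; the calibration is good to about 2 mm. A picture is of the moment at which its call begins: read the wrist's pose just before it. camera_info takes no time and is no camera call; for the wrist camera it gives the pose at the moment of the call.
- r.hand_in(): hands the job in, once; it reports no verdict.
Trained networks look in the newest picture that a camera, given by its name, has taken for a name from the list of things; names that differ only in an ending like _2 or _b are one class to them, and where a whole thing is asked for, a point or a joint stands for the part that bears it (a point fixed in the world has none). Each returns a list of dicts, best first, with "conf" (0 to 1); they miss things now and then, are a little off and sometimes report something else, mostly with a low value. They report only what shows in the picture. A call takes as long as a camera call. They do not tell look-alikes from the thing itself.
- imaging.find_in(camera, query): "position" ([column, row] in pixels, amid what is visible of it).
- imaging.cut_out(camera, query): "region" (420x560 bool, what is visible of it) and "position" ([column, row] in pixels, amid what is visible of it).
- imaging.tip_of(camera, query): "position" ([column, row] in pixels: a listed point, or the origin of a listed thing).
The state is a dict: "clock": time; "joints": joint angles; "qvel": joint speeds; "tau": joint torques, N m; "tcp_pos": TCP position; "orientation": TCP orientation; "contact_force": force on the tool from outside, world axes, zero at the start; "moment": the same for the moment, N m; "grip_width": finger opening in m.
Only numpy, scipy, OpenCV 4.12 (cv2) and the standard library are available. Lean on these libraries where they do the work, as an engineer would, in place of code of your own. Each camera call takes 0.05 s, during which the arm holds its last target.

## Task

Two stopper dispensers stand on the bench. On the one that holds the two thick stoppers, press down the round paddle on its rocking lever, so that the gate lifts and both thick stoppers roll down into its tray, then let the paddle up so that the gate shuts again. Work by the paddle alone: do not touch or lift the stoppers or the gate, keep the thin stoppers' gate shut, and leave everything else on the bench where it is.

Things in the scene. Friction and masses are not known exactly. Their poses are not given: they have to be found in the camera images.
- dispenser_thick: fixed dispenser holding the two THICK stoppers; the two dispensers differ only in contents, either may stand left. Origin on the table right below the gate; z up, +x from paddle to chute (paddle on the robot's side), +y up the chute. In mm: chute x -33..33, y -25..130, slopes 13 deg down to -y, floor z 50 at the gate, top z 130; lever along x at y 0, pivot x -130, z 115
- dispenser_thin: fixed dispenser holding the two THIN stoppers (to be left alone); the two dispensers differ only in contents, either may stand left. Origin on the table right below the gate; z up, +x from paddle to chute (paddle on the robot's side), +y up the chute. In mm: chute x -33..33, y -25..130, slopes 13 deg down to -y, floor z 50 at the gate, top z 130; lever along x at y 0, pivot x -130, z 115
- lever_thick (a joint): angle of that dispenser's rocking lever (rad): 0 = gate shut (rest), grows as the paddle goes down and the gate rises; end stop 0.42. Thick stoppers can pass from about 0.26, thin ones from about 0.15. A spring shuts it when let go: about 2.5 N on the paddle to start, 6 N at the stop
- lever_thin (a joint): angle of that dispenser's rocking lever (rad): 0 = gate shut (rest), grows as the paddle goes down and the gate rises; end stop 0.42. Thick stoppers can pass from about 0.26, thin ones from about 0.15. A spring shuts it when let go: about 2.5 N on the paddle to start, 6 N at the stop
- paddle_thick (a point): centre of the top of the round black paddle (34 mm across) on the near end of that lever, 110 mm from the pivot, 126 mm above the table at rest; it goes down about 45 mm to the end stop, on an arc about the pivot (at angle a its height is 115 - 110 sin a + 11 cos a mm). Nothing is under it but the table
- paddle_thin (a point): centre of the top of the round black paddle (34 mm across) on the near end of that lever, 110 mm from the pivot, 126 mm above the table at rest; it goes down about 45 mm to the end stop, on an arc about the pivot (at angle a its height is 115 - 110 sin a + 11 cos a mm). Nothing is under it but the table
- tray_thick (a point): middle of the floor of that dispenser's open catch tray, at the low (-y) end of its chute: dispenser axes (0, -80, 16) mm. The tray spans y -135 to -25 and x -30 to 30 inside; side walls up to z 62, end wall to z 85. A thick stopper lying in it has its centre 27 to 40 mm above the table
- gate_thick (a point): centre of the aluminium gate plate of the thick stoppers' dispenser, 40 wide, 5 thick, 58 mm high, hanging from the far end of the lever; it rises about 50 mm when fully open
- thick_1: thick cork stopper, 34 mm across, 50 mm long, loose, lying across the chute, next to the gate; origin at its centre, its x axis along its length
- thick_2: thick cork stopper, 34 mm across, 50 mm long, loose, lying across the chute, behind the first; origin at its centre, its x axis along its length
- thin_1: thin cork stopper, 22 mm across, 50 mm long, loose, lying across the other chute behind its shut gate; origin at its centre, x along its length
- thin_2: thin cork stopper, 22 mm across, 50 mm long, loose, lying across the other chute behind its shut gate; origin at its centre, x along its length
- wine_mid (a point): standing green wine bottle, 62 mm across, 230 mm tall, between the two levers; this point is on its axis, 100 mm up
- glass_rim (a point): small clear tasting glass, 68 mm across, 95 mm tall; this point is the centre of its mouth
- tape: roll of paper tape lying flat, 90 mm across, 40 mm high; origin under its centre
- carton: small cardboard carton 80 x 80 x 70 mm high; origin under its centre
- brush: hand brush lying flat; origin under its middle, handle towards its -x
- jar: closed amber jar, 70 mm across, 100 mm tall; origin under its centre
Not all that is in view belongs to the job. Leave any red look-alike of the thick_1 alone. Leave any green look-alike of the thick_2 alone.

How it is judged:
By the outcome, as a careful person would: the job done as asked, in the order asked, and still so for the second after the job is handed in, with the robot touching nothing.
It also fails if it takes over 35 s, if anything falls off the work surface, if the arm or the gripper's body presses on something with over 40 N, if the wrist force passes 120 N, or if a joint passes its speed limit or range.

## Working session

There is one attempt and no reset: what is moved stays moved. The work goes in short steps, Python scripts to look and compute and a tool call to move; the robot and the scene stay as the last step left them, time stands still between calls to the robot, and variables do not carry over. Pictures are saved under pics/ and viewed, and the job is handed in when it is done.

Besides the shell and the picture viewer there is one more tool, called after ">>>" in YAML: its name, and indented under it one key for each argument. jog_arm: Moves the arm, as the interface text tells. Its arguments: {"type":"object","properties":{"rows":{"type":"array","items":{"type":"object","properties":{"delta_rot":{"type":"array","items":{"type":"number"}},"xyz":{"type":"array","items":{"type":"number"}},"fingers":{"type":"number"}}}},"grip_force":{"type":"number"}},"required":["rows"]}

```bash
mkdir -p pics
python3 - <<'E'
from bench import r, imaging
import cv2
o=r.get_obs();print(o['clock'],o['tcp_pos'],o['orientation'],o['grip_width'])
for c in ("scene","top"):
    f=imaging.grab_frame(c);cv2.imwrite(f"pics/{c}0.png",f);print(c,imaging.camera_info(c))
    for q in("paddle_thick","paddle_thin","thick_1","thin_1","wine_mid","gate_thick"):
        print(q,[(d['position'],round(d['conf'],2)) for d in imaging.tip_of(c,q)])
E
```

```text
0.0 [ 0.16801113 -0.65315469  0.230313  ] [-3.11494989e+00 -3.94265135e-01  5.85591451e-04] 0.0853246113409389
scene {'camera_matrix': array([[386.17687366,   0.        , 281.28995413],
       [  0.        , 386.17687366, 209.36188078],
       [  0.        ,   0.        ,   1.        ]]), 'k1': 0.03126259336730915, 'xyz': array([ 1.36819705, -0.33460203,  1.0084959 ]), 'attitude': array([-2.01678572, -1.36743892,  0.54817644])}
paddle_thick [([305.3, 178.1], 0.7)]
paddle_thin [([202.9, 207.5], 0.85), ([345.2, 252.6], 0.74)]
thick_1 [([364.6, 209.1], 0.49), ([348.6, 233.1], 0.47), ([358.6, 229.5], 0.45), ([412.6, 229.7], 0.44)]
thin_1 [([223.7, 277.2], 0.66), ([231.5, 273.8], 0.52)]
wine_mid [([278.3, 207.3], 0.9)]
gate_thick [([345.3, 235.6], 0.6)]
top {'camera_matrix': array([[497.70693094,   0.        , 285.41907518],
       [  0.        , 497.70693094, 219.83064122],
       [  0.        ,   0.        ,   1.        ]]), 'k1': -0.14028211307698016, 'xyz': array([0.50963187, 0.0086561 , 1.32414293]), 'attitude': array([-2.18323729,  2.24172434, -0.07600187])}
paddle_thick [([225.1, 261.0], 0.62)]
paddle_thin [([377.7, 257.6], 0.6), ([188.5, 170.8], 0.52), ([271.4, 234.1], 0.16)]
thick_1 [([190.4, 167.7], 0.78), ([200.6, 167.6], 0.77), ([153.7, 223.7], 0.76), ([119.3, 165.8], 0.7)]
thin_1 [([357.5, 162.9], 0.63), ([369.9, 163.3], 0.5)]
wine_mid [([273.6, 235.0], 0.98)]
gate_thick []
```

View pics/scene0.png

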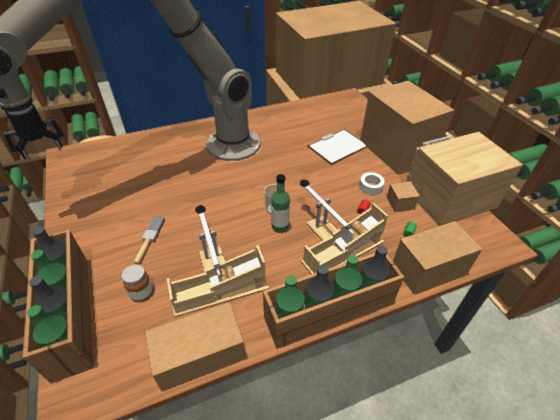

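View pics/top0.png

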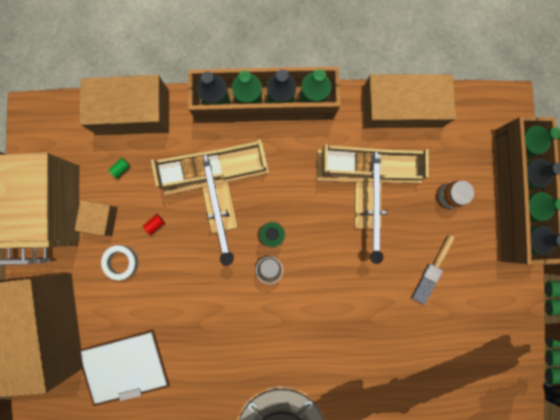

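Run:
```python
import cv2,numpy as np
t=cv2.imread('pics/top0.png')
a=cv2.resize(t[135:275,145:285],None,fx=4,fy=4,interpolation=cv2.INTER_CUBIC)[:, :400*2]
b=cv2.resize(t[135:275,310:450],None,fx=4,fy=4,interpolation=cv2.INTER_CUBIC)
cv2.imwrite('pics/z1.png',cv2.resize(np.hstack([a,b]),(800,400)))
s=cv2.imread('pics/scene0.png')
cv2.imwrite('pics/z2.png',cv2.resize(s[170:320,160:400],None,fx=3.3,fy=3.3,interpolation=cv2.INTER_CUBIC))
```

```text
(no output)
```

View pics/z1.png

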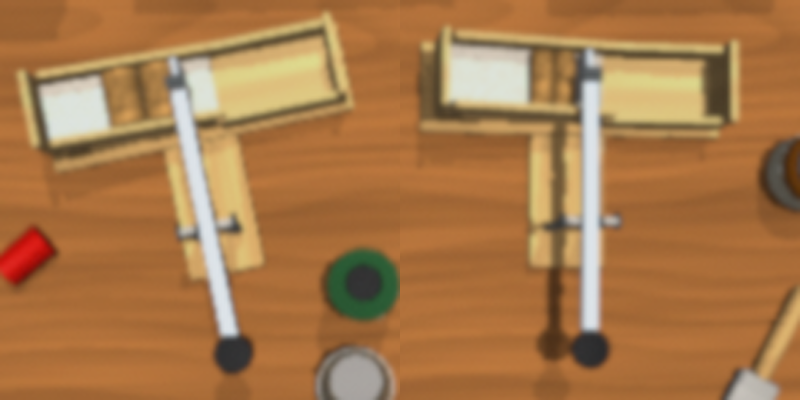

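View pics/z2.png

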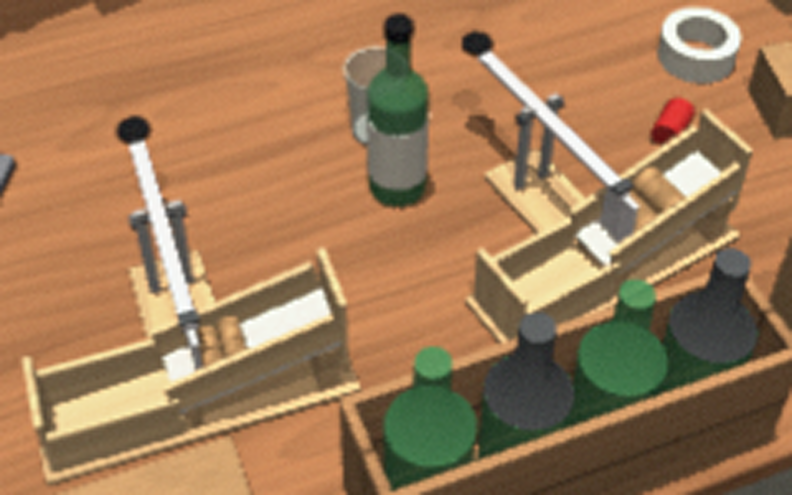

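```bash
cat > h.py <<'E'
from bench import r, imaging
import cv2,numpy as np
from scipy.spatial.transform import Rotation as R
def ray(c,p,ci=None):
    ci=ci or imaging.camera_info(c);K=ci['camera_matrix']
    d=np.array([(p[0]-K[0,2])/K[0,0],(p[1]-K[1,2])/K[1,1]]);u=d.copy()
    for _ in range(20):u=d/(1+ci['k1']*(u@u))
    return ci['xyz'],R.from_rotvec(ci['attitude']).apply([u[0],u[1],1])
def atz(c,p,z):
    o,d=ray(c,p);return (o+d*(z-o[2])/d[2]).round(4)
E
python3 - <<'E'
from h import *
t=cv2.imread('pics/top0.png');s=cv2.imread('pics/scene0.png')
def blob(im,x,y,w=14):
    g=im[y-w:y+w,x-w:x+w].max(2)<60
    n,l,st,c=cv2.connectedComponentsWithStats(g.astype('uint8'))
    i=1+st[1:,4].argmax();return c[i]+[x-w,y-w],st[i]
for c,im,x,y in(("top",t,226,258),("scene",s,305,183),("top",t,376,257),("scene",s,201,210)):
    p,st=blob(im,x,y);print(c,p,st,atz(c,p,.126),atz(c,p,.118))
print('glass',atz("top",(268,267),.095)); print('bottle',atz("top",(272,234),.23))
print('gate/lever end',atz("top",(207,159),.13),'hinge',atz("top",(219,214),.115))
o=r.get_obs();print(R.from_rotvec(o['orientation']).as_matrix().round(3),o['clock'])
E
```

```text
top [226.2826087  258.38043478] [ 9 10 11 11 92] [0.4712 0.1211 0.126 ] [0.4709 0.1218 0.118 ]
scene [304.10810811 182.64864865] [10 11  8  6 37] [0.4756 0.1191 0.126 ] [0.4675 0.1232 0.118 ]
top [376.16666667 256.78888889] [ 9  9 11 11 90] [ 0.4647 -0.2413  0.126 ] [ 0.4644 -0.243   0.118 ]
scene [199.89583333 208.91666667] [ 9 10  9  7 48] [ 0.4697 -0.2436  0.126 ] [ 0.4616 -0.2428  0.118 ]
glass [0.4463 0.0218 0.095 ]
bottle [0.5254 0.0097 0.23  ]
gate/lever end [0.7121 0.1624 0.13  ] hinge [0.579  0.1374 0.115 ]
[[ 0.968  0.249  0.   ]
 [ 0.249 -0.968 -0.   ]
 [ 0.     0.    -1.   ]] 0.7
```

>>> jog_arm:
  rows:
    - {"xyz": [9,-6,-5],"delta_rot": [0,0,0],"fingers": 1}
    - {"xyz": [14,-9,-10],"delta_rot": [0,0,0],"fingers": 1}
    - {"xyz": [20,-13,-10],"delta_rot": [0,0,0],"fingers": 1}
    - {"xyz": [28.8,-18.7,-10],"delta_rot": [0,0,0],"fingers": 1}
    - {"xyz": [28.8,-18.7,-10],"delta_rot": [0,0,0],"fingers": 1}

```text
clock: 1.12
tcp_pos: [0.3003, -0.5098, 0.3029]
orientation: [3.115, 0.393, 0.001]
contact_force: [1.4, -0.7, -0.7]
grip_width: 0.0257
```

>>> jog_arm:
  rows:
    - {"xyz": [22.9,-20.9,-3],"delta_rot": [0,0,0],"fingers": 1}
    - {"xyz": [22.9,-20.9,-3],"delta_rot": [0,0,0],"fingers": 1}
    - {"xyz": [22.9,-20.9,-3],"delta_rot": [0,0,0],"fingers": 1}
    - {"xyz": [22.9,-20.9,-3],"delta_rot": [0,0,0],"fingers": 1}
    - {"xyz": [22.9,-20.9,-3],"delta_rot": [0,0,0],"fingers": 1}

```text
clock: 1.53
tcp_pos: [0.4136, -0.3358, 0.3229]
orientation: [3.115, 0.393, 0.002]
contact_force: [-0.0, 0.4, -0.2]
grip_width: -0.0
```

>>> jog_arm:
  rows:
    - {"xyz": [17,-42.7,0],"delta_rot": [0,0,0],"fingers": 1}
    - {"xyz": [17,-42.7,0],"delta_rot": [0,0,0],"fingers": 1}
    - {"xyz": [17,-42.7,0],"delta_rot": [0,0,0],"fingers": 1}
    - {"xyz": [17,-42.7,0],"delta_rot": [0,0,0],"fingers": 1}
    - {"xyz": [17,-42.7,0],"delta_rot": [0,0,0],"fingers": 1}

```text
clock: 1.95
tcp_pos: [0.4395, -0.1291, 0.3225]
orientation: [3.114, 0.392, 0.003]
contact_force: [0.9, 0.4, -0.3]
grip_width: 0.0002
```

Run:
```python
from h import *
o=r.get_obs();print(o['tcp_pos'],o['joints'].round(2) if hasattr(o['joints'],'round') else o['joints'])
```

```text
[ 0.43954828 -0.1290614   0.3225011 ] [ 0.49  0.05 -0.35  1.91  0.02  1.18 -1.19]
```

>>> jog_arm:
  rows:
    - {"xyz": [9.4,-23.4,0],"delta_rot": [0,0,0],"fingers": 1}
    - {"xyz": [9.4,-23.4,0],"delta_rot": [0,0,0],"fingers": 1}
    - {"xyz": [9.4,-23.4,0],"delta_rot": [0,0,0],"fingers": 1}
    - {"xyz": [9.4,-23.4,0],"delta_rot": [0,0,0],"fingers": 1}
    - {"xyz": [9.4,-23.4,0],"delta_rot": [0,0,0],"fingers": 1}

```text
clock: 2.37
tcp_pos: [0.4665, 0.0775, 0.3224]
orientation: [3.114, 0.392, 0.005]
contact_force: [2.1, 0.1, -0.1]
grip_width: -0.0002
```

>>> jog_arm:
  rows:
    - {"xyz": [1.9,-4.8,0],"delta_rot": [0,0,0],"fingers": 1}
    - {"xyz": [1.9,-4.8,0],"delta_rot": [0,0,0],"fingers": 1}
    - {"xyz": [1.9,-4.8,0],"delta_rot": [0,0,0],"fingers": 1}
    - {"xyz": [1.9,-4.8,0],"delta_rot": [0,0,0],"fingers": 1}
    - {"xyz": [1.9,-4.8,0],"delta_rot": [0,0,0],"fingers": 1}

```text
clock: 2.78
tcp_pos: [0.4731, 0.1272, 0.3222]
orientation: [3.113, 0.389, 0.004]
contact_force: [1.1, 0.0, -0.2]
grip_width: -0.0002
```

Run:
```python
from h import *
for c in("wrist","scene"):
    f=imaging.grab_frame(c);cv2.imwrite(f'pics/{c}1.png',f)
o=r.get_obs();print(o['clock'],o['tcp_pos'],o['joints'])
ci=imaging.camera_info("wrist");print(ci['xyz'])
for q in("paddle_thick",):print(imaging.tip_of("wrist",q) if 0 else '')
M=R.from_rotvec(o['orientation']).as_matrix();d=np.array([.472,.1205,.135])-o['tcp_pos'];print(M.T@d)
```

```text
2.8833 [0.47310956 0.1269006  0.32224621] [ 0.15564078  0.13211751 -0.59740925  1.83630146  0.08486611  1.19567206
 -1.79202972]
[0.54695476 0.1450528  0.46631736]

[-0.00307255  0.005104    0.18726412]
```

View pics/wrist1.png

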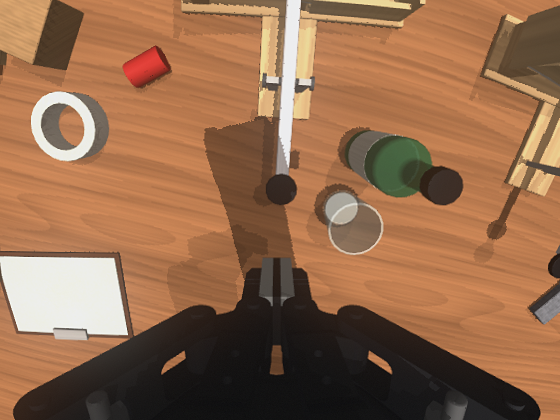

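View pics/scene1.png

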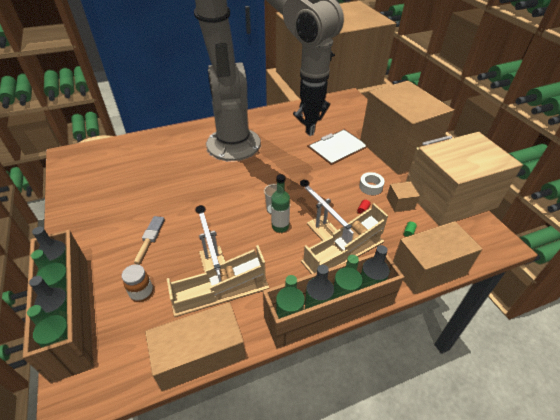

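Run:
```python
from h import *
p=atz("wrist",(281,188),.126);print(p)
print('bottle',atz("wrist",(441,185),.23),'glass',atz("wrist",(355,229),.095))
o=r.get_obs();M=R.from_rotvec(o['orientation']).as_matrix();print(M.T@(p-o['tcp_pos']),M.T@(np.array([.525,.01,.2])-o['tcp_pos']))
```

```text
[0.4736 0.1195 0.126 ]
bottle [0.5279 0.0107 0.23  ] glass [0.4395 0.0173 0.095 ]
[-0.00178692  0.00642562  0.19627303] [0.0213876  0.12550803 0.12285279]
```

>>> jog_arm:
  rows:
    - {"xyz": [-0.1,0.6,4],"delta_rot": [0,0,0],"fingers": 1}
    - {"xyz": [-0.1,0.6,8],"delta_rot": [0,0,0],"fingers": 1}
    - {"xyz": [-0.1,0.6,12],"delta_rot": [0,0,0],"fingers": 1}
    - {"xyz": [-0.1,0.6,15.5],"delta_rot": [0,0,0],"fingers": 1}
    - {"xyz": [-0.1,0.6,17.3],"delta_rot": [0,0,0],"fingers": 1}

```text
clock: 3.3
tcp_pos: [0.472, 0.1175, 0.1455]
orientation: [3.113, 0.383, -0.004]
contact_force: [-0.8, -0.2, -0.1]
grip_width: 0.0
```

Run:
```python
from h import *
f=imaging.grab_frame("wrist");cv2.imwrite('pics/wrist2.png',f)
o=r.get_obs();print(o['clock'],o['tcp_pos'],o['contact_force'])
M=R.from_rotvec(o['orientation']).as_matrix();print(M.T@(np.array([.473,.12,.126])-o['tcp_pos']))
```

```text
3.35 [0.47096866 0.11718826 0.14373274] [-0.69513611 -0.78873512 -1.19048155]
[ 0.00276363 -0.00232192  0.01770461]
```

View pics/wrist2.png

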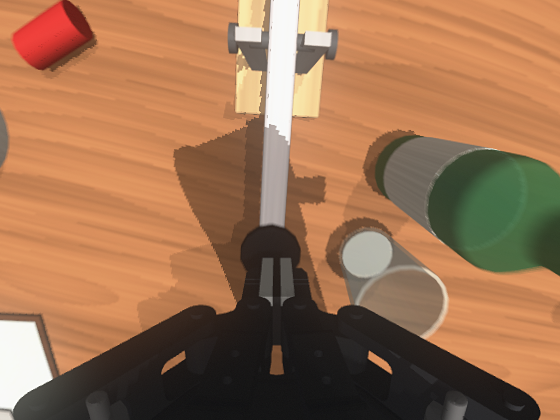

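>>> jog_arm:
  rows:
    - {"xyz": [0.3,-0.2,1.2],"delta_rot": [0,0,0],"fingers": 1}
    - {"xyz": [0.4,-0.2,2.4],"delta_rot": [0,0,0],"fingers": 1}
    - {"xyz": [0.5,-0.2,3.6],"delta_rot": [0,0,0],"fingers": 1}
    - {"xyz": [0.6,-0.2,4.8],"delta_rot": [0,0,0],"fingers": 1}
    - {"xyz": [0.6,-0.2,5.4],"delta_rot": [0,0,0],"fingers": 1}

```text
clock: 3.77
tcp_pos: [0.4774, 0.1196, 0.0895]
orientation: [3.112, 0.382, -0.005]
contact_force: [1.5, -2.8, 6.4]
grip_width: -0.0
```

Run:
```python
from h import *
for c in("scene","top","wrist"):
    f=imaging.grab_frame(c);cv2.imwrite(f'pics/{c}3.png',f)
a=cv2.imread('pics/scene3.png')[160:290,280:420];b=cv2.imread('pics/top3.png')[130:260,145:285]
cv2.imwrite('pics/z3.png',cv2.resize(np.hstack([a,b]),None,fx=2.85,fy=2.85,interpolation=cv2.INTER_CUBIC))
o=r.get_obs();print(o['clock'],o['tcp_pos'],o['contact_force'])
```

```text
3.9167 [0.47713272 0.11957731 0.09011502] [-0.8610267  -1.82395627  6.42005331]
```

View pics/z3.png

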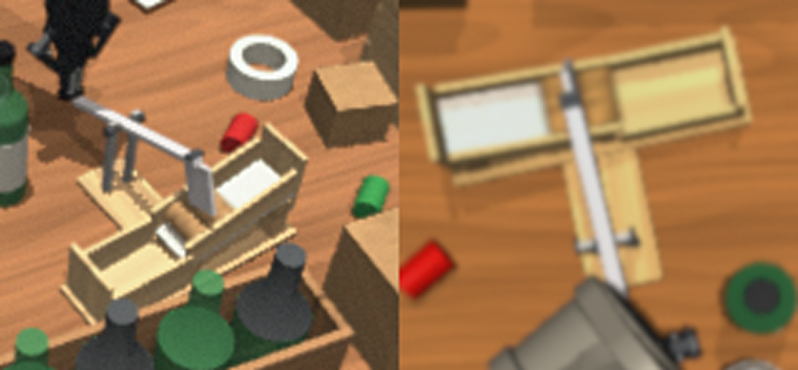

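View pics/wrist3.png

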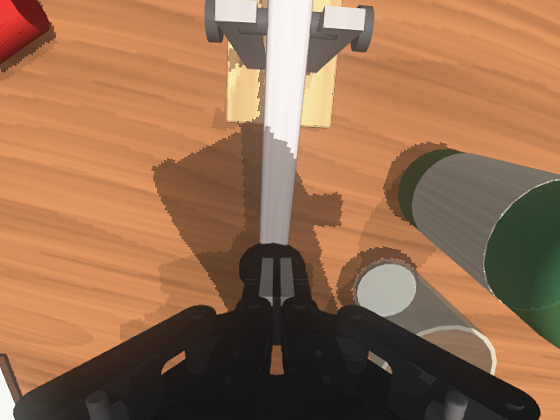

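Paddle pressed (force 6.4 N, about at the stop); gate is up and the stoppers are rolling. Hold.

>>> jog_arm:
  rows:
    - {"xyz": [0,0,0],"delta_rot": [0,0,0],"fingers": 1}
    - {"xyz": [0,0,0],"delta_rot": [0,0,0],"fingers": 1}
    - {"xyz": [0,0,0],"delta_rot": [0,0,0],"fingers": 1}
    - {"xyz": [0,0,0],"delta_rot": [0,0,0],"fingers": 1}
    - {"xyz": [0,0,0],"delta_rot": [0,0,0],"fingers": 1}

```text
clock: 4.33
tcp_pos: [0.4771, 0.1195, 0.0908]
orientation: [3.112, 0.381, -0.006]
contact_force: [-3.7, -0.8, 5.0]
grip_width: -0.0001
```

>>> jog_arm:
  rows:
    - {"xyz": [0,0,0],"delta_rot": [0,0,0],"fingers": 1}
    - {"xyz": [0,0,0],"delta_rot": [0,0,0],"fingers": 1}
    - {"xyz": [0,0,0],"delta_rot": [0,0,0],"fingers": 1}
    - {"xyz": [0,0,0],"delta_rot": [0,0,0],"fingers": 1}
    - {"xyz": [0,0,0],"delta_rot": [0,0,0],"fingers": 1}

```text
clock: 4.75
tcp_pos: [0.4769, 0.1194, 0.0914]
orientation: [3.111, 0.381, -0.006]
contact_force: [-3.8, 0.5, 5.5]
grip_width: -0.0
```

Run:
```python
from h import *
for c in("scene","top"):
    f=imaging.grab_frame(c);cv2.imwrite(f'pics/{c}4.png',f)
a=cv2.imread('pics/scene4.png')[160:290,280:420];b=cv2.imread('pics/top4.png')[130:260,145:285]
cv2.imwrite('pics/z4.png',cv2.resize(np.hstack([a,b]),None,fx=2.85,fy=2.85,interpolation=cv2.INTER_CUBIC))
o=r.get_obs();print(o['clock'],o['tcp_pos'],o['contact_force'])
```

```text
4.85 [0.47700448 0.1194298  0.09143031] [-4.63955657 -0.56240628  5.81671832]
```

View pics/z4.png

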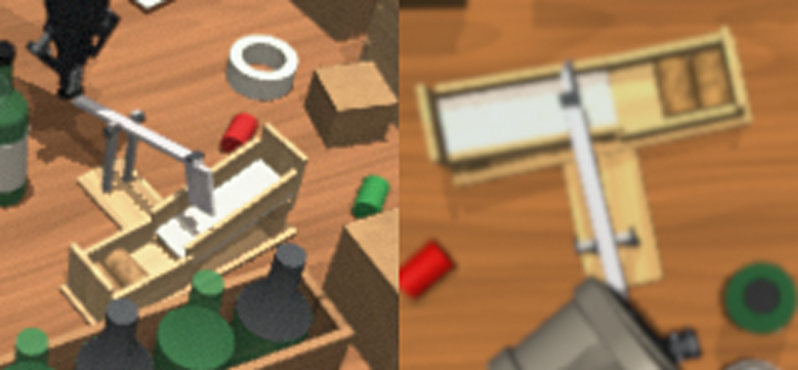

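Both stoppers lie at the tray's end (top crop at about 675 and 712, 82). Let the paddle up.

>>> jog_arm:
  rows:
    - {"xyz": [-0.1,0,-1],"delta_rot": [0,0,0],"fingers": 1}
    - {"xyz": [-0.2,0,-2],"delta_rot": [0,0,0],"fingers": 1}
    - {"xyz": [-0.3,0,-3],"delta_rot": [0,0,0],"fingers": 1}
    - {"xyz": [-0.4,0,-4],"delta_rot": [0,0,0],"fingers": 1}
    - {"xyz": [-0.4,0,-5.5],"delta_rot": [0,0,0],"fingers": 1}

```text
clock: 5.27
tcp_pos: [0.4734, 0.1187, 0.1475]
orientation: [3.112, 0.381, -0.005]
contact_force: [-0.9, -0.4, 0.3]
grip_width: -0.0001
```

>>> jog_arm:
  rows:
    - {"xyz": [0,0,-4],"delta_rot": [0,0,0],"fingers": 1}
    - {"xyz": [0,0,-8],"delta_rot": [0,0,0],"fingers": 1}
    - {"xyz": [0,0,-12],"delta_rot": [0,0,0],"fingers": 1}
    - {"xyz": [0,0,-14],"delta_rot": [0,0,0],"fingers": 1}
    - {"xyz": [0,0,-14],"delta_rot": [0,0,0],"fingers": 1}

```text
clock: 5.68
tcp_pos: [0.4768, 0.1211, 0.2939]
orientation: [3.113, 0.38, 0.013]
contact_force: [0.5, -0.2, -0.0]
grip_width: -0.0003
```

Run:
```python
from h import *
for c in("scene","top","wrist"):
    f=imaging.grab_frame(c);cv2.imwrite(f'pics/{c}5.png',f)
a=cv2.imread('pics/scene5.png')[160:310,160:420];b=cv2.imread('pics/top5.png')[130:280,145:285]
cv2.imwrite('pics/z5.png',cv2.resize(np.hstack([a,b]),None,fx=2,fy=2,interpolation=cv2.INTER_CUBIC))
o=r.get_obs();print(o['clock'],o['tcp_pos'],o['contact_force'])
```

```text
5.8333 [0.47367853 0.11945528 0.28763387] [-0.03431529  0.12641387  0.31220023]
```

View pics/z5.png

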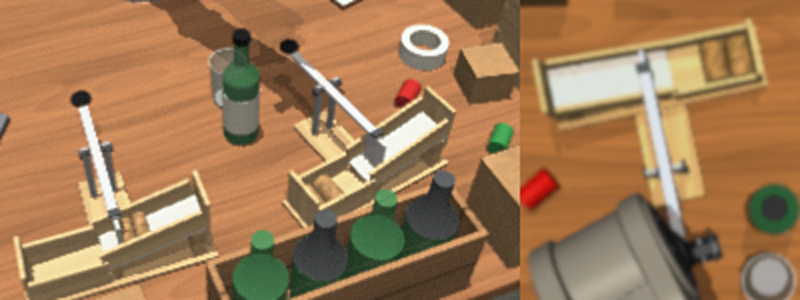

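View pics/top5.png

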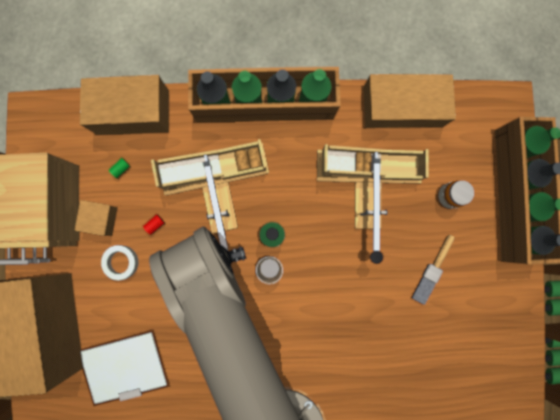

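View pics/wrist5.png

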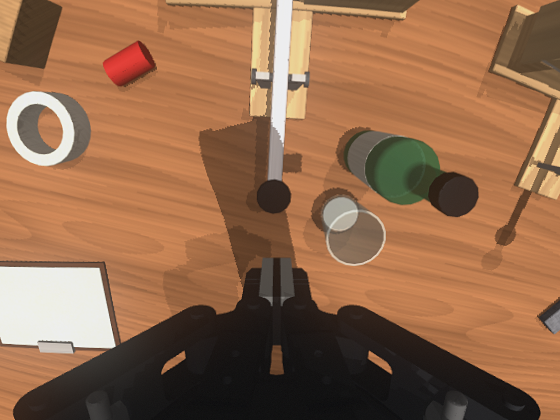

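Both thick stoppers are in the tray (top view, about 242 and 254, 158). The lever is back at rest with the paddle at (305, 183) in the scene view, the thin stoppers have not moved, and everything else is in place.

Run:
```python
from bench import r
print(r.hand_in())
```

```text
the job is handed in; nothing more can be done
None
```

I pressed the paddle of the thick stoppers' dispenser (the left one, on the robot's +y side) with the shut fingertips until the gate was up. I held it until both thick stoppers had rolled into the tray, then let the paddle up and raised the arm clear. The job was handed in at about 5.8 s.

- **Thick dispenser:** the last pictures show both thick stoppers at the end of the tray, the lever back at rest and the gate down.
- **Everything else:** the thin stoppers are still behind their shut gate. The bottle, the glass and the other things on the bench look unmoved.
- **Forces:** the highest vertical force I read at the tool while pressing was about 6.4 N, and it was near zero once the arm was clear.

No check failed or disagreed. I judged the lever angle and the shut gate from the pictures, since neither can be read directly.

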